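# Put the microscope objectives away by colour

## Task

Put the four microscope objectives away: stand each one upright, lens up, on the floor of the storage dish of the same colour as its band, and let go. They are delicate, so set each down rather than dropping it, and knock none over; leave the oil bottle and the coverslip box where they are.

Things in the scene. Friction and masses are not known exactly. Their poses are not given: they have to be found in the camera images.
- objective_red: Loose microscope objective with a red band, standing upright, lens up: round aluminium barrel 34 mm in diameter, straight from 4 to 38 mm above its foot (32 mm below that); red from 22 mm up to and over the sloping shoulder (38 to 46 mm), then a nose 16 tapering to 14 mm, top at 51 mm. 0.12 to 0.22 kg. Origin: centre of its underside; z up along the barrel.
- holder_red: Red storage dish fixed to the bench: round, 78 mm outside diameter, with a thick red rim 12 mm high and a flat black floor 60 mm in diameter, 6 mm above the bench. Origin: centre of its underside, at bench height; z up.
- objective_yellow: Loose microscope objective with a yellow band, standing upright, lens up: round aluminium barrel 34 mm in diameter, straight from 4 to 38 mm above its foot (32 mm below that); yellow from 22 mm up to and over the sloping shoulder (38 to 46 mm), then a nose 16 tapering to 14 mm, top at 55 mm. 0.12 to 0.22 kg. Origin: centre of its underside; z up along the barrel.
- holder_yellow: Yellow storage dish fixed to the bench: round, 78 mm outside diameter, with a thick yellow rim 12 mm high and a flat black floor 60 mm in diameter, 6 mm above the bench. Origin: centre of its underside, at bench height; z up.
- objective_green: Loose microscope objective with a green band, standing upright, lens up: round aluminium barrel 34 mm in diameter, straight from 4 to 38 mm above its foot (32 mm below that); green from 22 mm up to and over the sloping shoulder (38 to 46 mm), then a nose 16 tapering to 14 mm, top at 59 mm. 0.12 to 0.22 kg. Origin: centre of its underside; z up along the barrel.
- holder_green: Green storage dish fixed to the bench: round, 78 mm outside diameter, with a thick green rim 12 mm high and a flat black floor 60 mm in diameter, 6 mm above the bench. Origin: centre of its underside, at bench height; z up.
- objective_blue: Loose microscope objective with a blue band, standing upright, lens up: round aluminium barrel 34 mm in diameter, straight from 4 to 38 mm above its foot (32 mm below that); blue from 22 mm up to and over the sloping shoulder (38 to 46 mm), then a nose 16 tapering to 14 mm, top at 63 mm. 0.12 to 0.22 kg. Origin: centre of its underside; z up along the barrel.
- holder_blue: Blue storage dish fixed to the bench: round, 78 mm outside diameter, with a thick blue rim 12 mm high and a flat black floor 60 mm in diameter, 6 mm above the bench. Origin: centre of its underside, at bench height; z up.
- oil_bottle: Bystander: small loose amber glass bottle with a black cap, 34 mm in diameter, 60 mm high, standing upright. Origin: centre of its underside; z up.
- coverslip_box: Bystander: loose coverslip box, blue with a deep white lid that is all one sees from above, 61 x 46 mm, 24 mm high, lying flat. Origin: centre of its underside; x along its long side, z up.

How it is judged:
At the end, for the whole second after the job is handed in: Each objective stands upright (0.12 rad), at rest and released, flat within the rim of its own colour's dish: underside 4 to 8.5 mm above the dish's, axis within 14.5 mm of its centre. Bottle and box are within 20 mm of where they began, the bottle upright (0.3 rad) (horizontal distance between objective_red and holder_red below 0.0145 m and z of objective_red in the frame of holder_red between 0.004 and 0.0085 m and angle between each of objective_red, objective_yellow, objective_green, objective_blue's own z axis and vertical below 0.12 rad and linear speed of each of objective_red, objective_yellow, objective_green, objective_blue below 0.02 m/s and horizontal distance between objective_yellow and holder_yellow below 0.0145 m and z of objective_yellow in the frame of holder_yellow between 0.004 and 0.0085 m and horizontal distance between objective_green and holder_green below 0.0145 m and z of objective_green in the frame of holder_green between 0.004 and 0.0085 m and horizontal distance between objective_blue and holder_blue below 0.0145 m and z of objective_blue in the frame of holder_blue between 0.004 and 0.0085 m and distance of each of oil_bottle, coverslip_box from where it was at the start of the episode below 0.02 m and angle between oil_bottle's own z axis and vertical below 0.3 rad); the robot touches nothing.
It fails at once if an objective is dropped or knocked flying: it moves faster than 0.6 m/s without touching the fingers (a fall of about 18 mm) ((contact force between the fingers and objective_red below 0.02 N and linear speed of objective_red above 0.6 m/s) or (contact force between the fingers and objective_yellow below 0.02 N and linear speed of objective_yellow above 0.6 m/s) or (contact force between the fingers and objective_green below 0.02 N and linear speed of objective_green above 0.6 m/s) or (contact force between the fingers and objective_blue below 0.02 N and linear speed of objective_blue above 0.6 m/s)).
It fails at once if an objective is knocked over: tilted by more than 1 rad (angle between any of objective_red, objective_yellow, objective_green, objective_blue's own z axis and vertical above 1 rad).
It fails at once if the oil bottle or the coverslip box is moved by more than 20 mm, or the bottle tipped by more than 0.3 rad (distance of any of oil_bottle, coverslip_box from where it was at the start of the episode above 0.02 m or angle between oil_bottle's own z axis and vertical above 0.3 rad).
It also fails if it takes over 93 s, if anything falls off the work surface, if the arm or the gripper's body presses on something with over 40 N, if the wrist force passes 120 N, or if a joint passes its speed limit or range.

## Robot

A 7-joint arm with a two-finger parallel gripper is mounted at the origin on the work surface. World frame = base frame: x ahead of the robot, y to its left, z up, the work surface at z = 0. Lengths are in m, angles in rad, forces in N, time in s.
With the tool pointing down it reaches from about 0.4 to 0.85 m from the base axis. Payload 4.5 kg.
Tool frame: the origin (TCP) lies at the very end of the fingers, on their centre line; the grasp point (between the pads) lies 19 mm behind it (grip_point_offset is the distance from the TCP to the grasp point, in m); z points along the fingers, y is the line along which they close (so a half turn about z gives the same grasp; the last joint's range is limited). The gripper opens to 88 mm and grips with 3 to 60 N. Pads are 18 mm wide; open, the fingers measure 123 mm over their backs; the gripper's body (75 mm by 187 mm) begins 45 mm behind the grasp point.
Start: joints at [1.211, 0.689, -0.195, 1.565, 0.157, 0.902, -0.215], TCP at [0.24, -0.577, 0.207] pointing down, gripper open.
Joint ranges: [-3.01, 3.01], [-0.46, 2.08], [-1.47, 1.51], [0.13, 2.56], [-1, 4.14], [0.04, 2.09], [-2.66, 2.66]. Speed limits (rad/s): [2.57, 2.57, 3.14, 3.14, 3.14, 3.14, 3.14].

## Interface

Orientations are given as a unit quaternion [x, y, z, w].
In Python, from plant import get_state, snapshot, camera_params, finish_job, grip_point_offset gives the robot as it stands.
- The arm moves only by the tool inch_along, called after ">>>" by a JSON object that holds its "api" and its "payload", one argument or row to a line. Schema: {"type":"object","properties":{"ticks":{"type":"array","items":{"type":"object","properties":{"finger_gap":{"type":"number"},"sx":{"type":"number"},"sy":{"type":"number"},"sz":{"type":"number"},"ax":{"type":"number"},"ay":{"type":"number"},"az":{"type":"number"}},"additionalProperties":false,"required":["finger_gap"]},"minItems":1,"maxItems":10},"grip_force":{"type":"number"},"only":{"type":"string"},"quiet":{"type":"boolean"},"lines":{"type":"string"}},"required":["ticks"],"additionalProperties":false}. ticks is a list of rows, 1 to 10 of them, each an object with the fields finger_gap (the opening from 0.0 (shut) to 1.0 (fully open)), sx, sy, sz (the shift in a scale on which 1.0 is 0.75 m), ax, ay, az (a rotation vector in normalised numbers (1 is pi rad)); a field left out counts as zero (the opening has to be given); each row is the pose to reach, as a shift and turn from the pose commanded when the call began, along the tool's axes at that moment; what a row does not reach only later rows make up. A row lasts 1/10 s, in which the tool goes at most 0.05 m and 0.15 rad, less where a joint would pass 70% of its speed; a pose out of reach is approached as far as the arm can. The fingers move at their own pace and stop on an object; grip_force is the grip in N (left out, the last holds). Time passes only in rows, so rows that do not move let the fingers close. The tool returns the time, the measured TCP pose, the force, the opening and the grip force at its end. only (a regular expression) keeps the lines of the reply that match it, lines (a string "A,B") keeps lines A to B, and quiet returns only ok. Shift and turn numbers lie between -1 and 1, and a call with a number outside is refused. Input that does not fit is refused with a message, and nothing moves.
- get_state(): the state, without advancing time (a new reading comes with each control period).
- snapshot(name): name is "side" or "top" or "wrist"; returns (picture, depth): 480x640x3 uint8, red, green, blue; 480x640 float32, m along the optical axis (not along the pixel's ray), 0 where there is no reading.
- camera_params(name): a dict with "fx", "fy", "cx", "cy" (pixels), "rvec" (rotation vector, rad) and "tvec" (3), from world to camera coordinates, as OpenCV has them. Camera axes: x right, y down, z forward; pixel columns grow to the right and rows downward; lengths in m; the calibration is good to about 2 mm. A picture is of the moment at which its call begins: read the wrist's pose just before it. camera_params takes no time and is no camera call; for the wrist camera it gives the pose at the moment of the call.
- finish_job(): hands the job in; it is judged then, once.
The state is a dict: "clock": time; "q": joint angles; "qd": joint speeds; "joint_torque": joint torques, N m; "tool_pos": TCP position; "eef_rot": TCP orientation; "contact_force": force on the tool from outside, world axes, zero at the start; "moment": the same for the moment, N m; "opening": opening from 0.0 (shut) to 1.0 (fully open); "finger_force": force on a finger pad.
Only numpy, scipy, OpenCV 4.12 (cv2) and the standard library are available. Lean on these libraries where they do the work, as an engineer would, in place of code of your own. Each camera call takes 0.05 s, during which the arm holds its last target. There are 200 camera calls.

## Working session

There is one attempt and no reset: what is moved stays moved. The work goes in short steps, Python scripts to look and compute and a tool call to move; the robot and the scene stay as the last step left them, time stands still between calls to the robot, and variables do not carry over. Pictures are saved under pics/ and viewed, at most 14 in all, crops included, and the job is handed in when it is done.

```bash
mkdir -p pics; ls
```

Run:
```python
from plant import *
import cv2
s=get_state();print(s)
print(grip_point_offset)
for n in("top","side"):
    p,d=snapshot(n);cv2.imwrite(f"pics/{n}0.png",p[:,:,::-1]);import numpy as np;np.savez(f"{n}0.npz",p=p,d=d)
    print(camera_params(n))
```

```text
pics
{'clock': 0.0, 'q': array([ 1.21079246,  0.69000416, -0.19450848,  1.56631912,  0.15726871,
        0.90252711, -0.21509051]), 'qd': array([-0.00156827,  0.00059846, -0.00054632, -0.00015065, -0.00176377,
        0.00036346,  0.00137794]), 'joint_torque': array([ 1.07154698e-03, -5.27554107e+01, -1.26680017e+00, -1.53424788e+01,
       -5.27026446e-02,  6.54646850e-03,  1.68907191e-04]), 'tool_pos': array([ 0.23950294, -0.57653962,  0.20650401]), 'eef_rot': array([ 9.80670365e-01,  1.95664923e-01, -2.39398005e-04, -9.03703341e-04]), 'contact_force': array([ 0.41590806,  0.04537299, -1.04668571]), 'moment': array([-0.03070815, -0.02658335, -0.03656524]), 'finger_force': 0.0, 'opening': 1.0017485481361652}
0.0187
{'fx': 496.16339993054453, 'fy': 496.16339993054453, 'cx': 317.9405281764556, 'cy': 244.41750944142072, 'rvec': array([ 2.17873868, -2.14255845,  0.11624505]), 'tvec': array([-0.00499854,  0.53663078,  0.96448291])}
{'fx': 613.8458222598828, 'fy': 613.8458222598828, 'cx': 320.5645848096738, 'cy': 231.64534416253227, 'rvec': array([ 0.34685006, -2.77883428,  1.24389956]), 'tvec': array([0.51091141, 0.11669009, 1.28191967])}
```

View pics/top0.png

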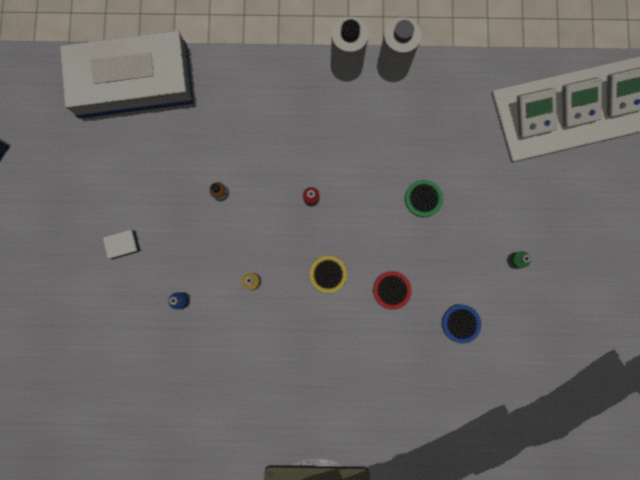

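View pics/side0.png

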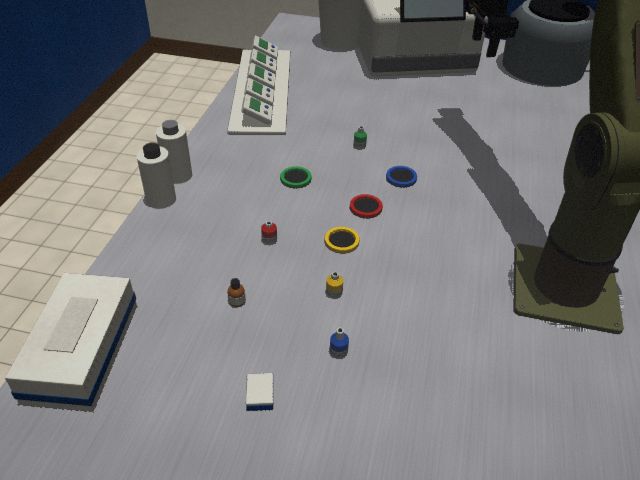

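Top view: objectives red (311,196), yellow (250,282), blue (177,300), green (521,260). Dishes: yellow (328,274), red (392,290), green (424,198), blue (462,324). Bottle (218,190), box (121,244). The side view agrees.

Create h.py:
```python
import numpy as np, cv2
from plant import *
from scipy.spatial.transform import Rotation as R
NOSE=dict(red=.051,yellow=.055,green=.059,blue=.063)
HUE=dict(red=(170,8),yellow=(18,35),green=(50,80),blue=(105,125))
def ray(c,uv,z):
    """pixel -> world point on plane z"""
    Rm=cv2.Rodrigues(c["rvec"])[0]
    o=-Rm.T@c["tvec"]
    d=Rm.T@np.array([(uv[0]-c["cx"])/c["fx"],(uv[1]-c["cy"])/c["fy"],1])
    return o+d*(z-o[2])/d[2]
def mask(p,col):
    h=cv2.cvtColor(p,cv2.COLOR_RGB2HSV);a,b=HUE[col]
    H=(h[...,0]>=a)&(h[...,0]<=b) if a<b else (h[...,0]>=a)|(h[...,0]<=b)
    return (H&(h[...,1]>120)&(h[...,2]>50)).astype(np.uint8)
def blobs(p,col,amin=40):
    cs,_=cv2.findContours(mask(p,col),cv2.RETR_EXTERNAL,cv2.CHAIN_APPROX_NONE)
    return sorted([c for c in cs if cv2.contourArea(c)>amin],key=cv2.contourArea)
def points(c,d,m):
    """depth points of the mask in world"""
    v,u=np.nonzero((m>0)&(d>0));z=d[v,u]
    P=np.c_[(u-c["cx"])/c["fx"]*z,(v-c["cy"])/c["fy"]*z,z]
    return (P-c["tvec"])@cv2.Rodrigues(c["rvec"])[0]
def obj(n,p,d,col,cnt):
    """nose centre from the bright pixels inside/next to the band, and from depth"""
    c=camera_params(n)
    m=np.zeros(p.shape[:2],np.uint8);cv2.drawContours(m,[cnt],-1,1,-1)
    m=cv2.dilate(m,np.ones((3,3)))
    P=points(c,d,m);P=P[P[:,2]>.01]
    top=P[P[:,2]>NOSE[col]-.006]
    return np.r_[top.mean(0),len(top),P[:,2].max()]
```

Run:
```python
from h import *
np.set_printoptions(precision=4,suppress=True)
for n in("top","side"):
    f=np.load(n+"0.npz");p,d=f["p"],f["d"];c=camera_params(n)
    for k in NOSE:
        b=[x for x in blobs(p,k) if cv2.boundingRect(x)[1]>120]
        for x in b[-3:]:
            bb=cv2.boundingRect(x);(e,ax,_)=cv2.fitEllipse(x)
            if cv2.contourArea(x)>600: print(n,k,"dish",np.round(e),ray(c,e,.010), "diam",np.ptp([ray(c,q,.01)[1] for q in x[:,0]]))
            else: print(n,k,"obj",np.round(e),cv2.contourArea(x),"depth-nose",obj(n,p,d,k,x),"ray band",ray(c,e,.036))
```

```text
top red obj [311. 196.] 181.5 depth-nose [ 0.635   0.0216  0.0485 65.      0.0522] ray band [0.6348 0.0202 0.036 ]
top red dish [392. 290.] [ 0.4487 -0.1471  0.01  ] diam 0.07287287512923595
top yellow obj [250. 281.] 195.5 depth-nose [ 0.4611  0.1381  0.0541 46.      0.0587] ray band [0.4616 0.1367 0.036 ]
top yellow dish [328. 274.] [ 0.479  -0.0168  0.01  ] diam 0.07338131904426315
top green obj [521. 259.] 83.5 depth-nose [ 0.5062 -0.3986  0.0538  2.      0.0544] ray band [ 0.5131 -0.3988  0.036 ]
top green dish [423. 198.] [ 0.6392 -0.2123  0.01  ] diam 0.07224438018914359
top blue obj [178. 300.] 106.0 depth-nose [0.4169 0.2798 0.0604 4.     0.0617] ray band [0.4205 0.2785 0.036 ]
top blue dish [461. 323.] [ 0.3841 -0.2862  0.01  ] diam 0.07426477740520127
side red obj [269. 230.] 115.0 depth-nose [ 0.6377  0.0255  0.0477 35.      0.0533] ray band [0.6376 0.0257 0.036 ]
side red obj [366. 206.] 558.0 depth-nose [   nan    nan    nan 0.     0.0173] ray band [ 0.447  -0.1122  0.036 ]
side yellow obj [334. 283.] 171.5 depth-nose [ 0.4635  0.1425  0.0506 10.      0.0546] ray band [0.4631 0.1446 0.036 ]
side yellow dish [342. 239.] [ 0.4814 -0.0129  0.01  ] diam 0.08648879103753804
side green obj [295. 176.] 414.0 depth-nose [   nan    nan    nan 0.     0.0179] ray band [ 0.633  -0.1791  0.036 ]
side blue obj [261. 407.] 83.5 depth-nose [   nan    nan    nan 0.     0.0228] ray band [0.5188 0.4501 0.036 ]
side blue obj [339. 342.] 168.5 depth-nose [0.4243 0.2842 0.0586 5.     0.0602] ray band [0.4225 0.2849 0.036 ]
side blue obj [401. 175.] 427.5 depth-nose [   nan    nan    nan 0.     0.0195] ray band [ 0.3841 -0.2492  0.036 ]h.py:31: RuntimeWarning: Mean of empty slice.
  return np.r_[top.mean(0),len(top),P[:,2].max()]
  ret = um.true_divide(
```

Careful with the scale: shifts go in shares of 0.75 m and turns go in shares of pi rad. That gives: 0.3175 m / 0.75 = 0.4233, -0.06 m / 0.75 = -0.08, 0.394 rad / 3.1416 = 0.1254.

>>> {"api": "inch_along", "payload": {
  "ticks": [
    {"finger_gap":1, "sx":0.1333, "sy":-0.0267, "az":0.0414},
    {"finger_gap":1, "sx":0.2667, "sy":-0.0533, "az":0.0828},
    {"finger_gap":1, "sx":0.4233, "sy":-0.08, "az":0.1254},
    {"finger_gap":1, "sx":0.4233, "sy":-0.08, "az":0.1254},
    {"finger_gap":1, "sx":0.4233, "sy":-0.08, "az":0.1254},
    {"finger_gap":1, "sx":0.4233, "sy":-0.08, "az":0.1254},
    {"finger_gap":1, "sx":0.4233, "sy":-0.08, "az":0.1254},
    {"finger_gap":1, "sx":0.4233, "sy":-0.08, "az":0.1254},
    {"finger_gap":1, "sx":0.4233, "sy":-0.08, "az":0.1254},
    {"finger_gap":1, "sx":0.4233, "sy":-0.08, "az":0.1254}
  ],
  "grip_force": 20
}}

```text
clock: 1.1
tool_pos: [0.5076, -0.4019, 0.2071]
eef_rot: [1.0, -0.002, -0.001, 0.001]
contact_force: [-0.1, 0.8, 0.3]
opening: 1.002
finger_force: 0.0
```

Add to h.py:
```python
def look(tag):
    c=camera_params("wrist");s=get_state();p,d=snapshot("wrist")
    cv2.imwrite(f"pics/{tag}.png",p[:,:,::-1])
    print("tcp",s["tool_pos"].round(4),"yaw",R.from_quat(s["eef_rot"]).as_matrix()[:2,0].round(3))
    for k in NOSE:
        for x in blobs(p,k,300):
            if len(x)<5: continue
            m=np.zeros(p.shape[:2],np.uint8);cv2.drawContours(m,[x],-1,1,-1)
            P=points(c,d,m);t=P[P[:,2]>NOSE[k]-.004]
            e,ax,_=cv2.fitEllipse(x)
            print(k,cv2.contourArea(x),"px",np.round(e),"maxz",P[:,2].max().round(3),"rim-ray",ray(c,e,.011).round(4),"band-ray",ray(c,e,.036).round(4),"nose",len(t),t.mean(0).round(4) if len(t) else "")
```

```bash
python3 -c "from h import *;look('w1')"
```

```text
tcp [ 0.5076 -0.4019  0.2071] yaw [ 1.    -0.003]
red 3975.0 px [ 84. 257.] maxz 0.013 rim-ray [ 0.4527 -0.1496  0.011 ] band-ray [ 0.4616 -0.1665  0.036 ] nose 0 
yellow 1489.5 px [561. 392.] maxz 0.324 rim-ray [ 0.2788 -0.687   0.011 ] band-ray [ 0.2994 -0.6679  0.036 ] nose 1589 [ 0.5326 -0.452   0.3187]
yellow 1522.5 px [ 84. 393.] maxz 0.324 rim-ray [ 0.2808 -0.1156  0.011 ] band-ray [ 0.3012 -0.1347  0.036 ] nose 1624 [ 0.5328 -0.3504  0.3185]
yellow 3424.5 px [532. 458.] maxz 0.331 rim-ray [ 0.1785 -0.6691  0.011 ] band-ray [ 0.2058 -0.6511  0.036 ] nose 3773 [ 0.5258 -0.4333  0.3288]
green 933.0 px [321. 202.] maxz 0.06 rim-ray [ 0.5106 -0.3999  0.011 ] band-ray [ 0.5157 -0.4     0.036 ] nose 203 [ 0.5151 -0.3998  0.0582]
green 6157.5 px [115.  60.] maxz 0.014 rim-ray [ 0.6419 -0.2142  0.011 ] band-ray [ 0.6381 -0.2268  0.036 ] nose 0 
blue 1008.0 px [220. 311.] maxz 0.248 rim-ray [ 0.3886 -0.288   0.011 ] band-ray [ 0.4018 -0.2956  0.036 ] nose 18 [ 0.5143 -0.3502  0.2403]
```

View pics/w1.png

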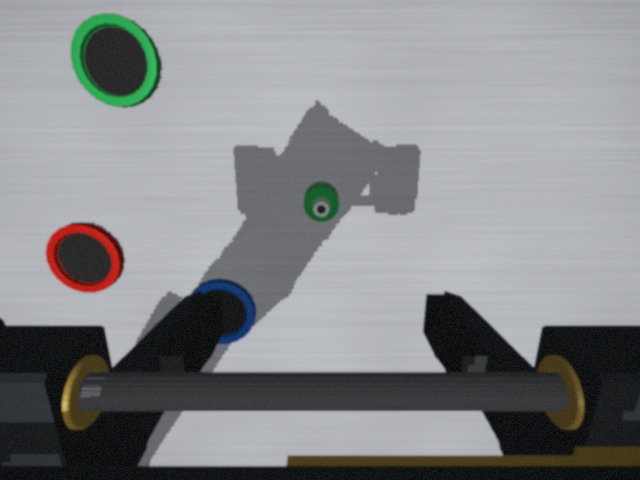

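Green objective at (321,202) between the open fingers; green dish at (115,60), red dish at (84,257), blue dish at (220,311) partly behind a finger. The wrist measurements are within a few mm of the top view.

>>> {"api": "inch_along", "payload": {
  "ticks": [
    {"finger_gap":1, "sx":0.01, "sy":-0.0027, "sz":0.04},
    {"finger_gap":1, "sx":0.01, "sy":-0.0027, "sz":0.0933},
    {"finger_gap":1, "sx":0.01, "sy":-0.0027, "sz":0.1467},
    {"finger_gap":1, "sx":0.01, "sy":-0.0027, "sz":0.2},
    {"finger_gap":1, "sx":0.01, "sy":-0.0027, "sz":0.2333},
    {"finger_gap":1, "sx":0.01, "sy":-0.0027, "sz":0.2507},
    {"finger_gap":1, "sx":0.01, "sy":-0.0027, "sz":0.26},
    {"finger_gap":1, "sx":0.01, "sy":-0.0027, "sz":0.26},
    {"finger_gap":0, "sx":0.01, "sy":-0.0027, "sz":0.26},
    {"finger_gap":0, "sx":0.01, "sy":-0.0027, "sz":0.26}
  ],
  "grip_force": 20
}}

```text
clock: 2.15
tool_pos: [0.5184, -0.3987, 0.0139]
eef_rot: [1.0, -0.0, 0.001, 0.001]
contact_force: [0.8, 0.2, 0.2]
opening: 0.847
finger_force: 0.0
```

>>> {"api": "inch_along", "payload": {
  "ticks": [
    {"finger_gap":0},
    {"finger_gap":0},
    {"finger_gap":0},
    {"finger_gap":0},
    {"finger_gap":0}
  ],
  "grip_force": 20
}}

```text
clock: 2.65
tool_pos: [0.5175, -0.3979, 0.0123]
eef_rot: [1.0, -0.0, 0.0, 0.0]
contact_force: [0.4, -0.8, 0.2]
opening: 0.388
finger_force: 0.0
```

>>> {"api": "inch_along", "payload": {
  "ticks": [
    {"finger_gap":0},
    {"finger_gap":0},
    {"finger_gap":0},
    {"finger_gap":0}
  ],
  "grip_force": 20
}}

```text
clock: 3.05
tool_pos: [0.5179, -0.3994, 0.0131]
eef_rot: [1.0, -0.0, 0.001, 0.001]
contact_force: [-0.6, -3.1, 4.9]
opening: 0.212
finger_force: 16.0
```

```bash
python3 -c "
from h import *
s=get_state();print(s['tool_pos'],s['opening'],s['finger_force'])"
```

```text
[ 0.51786595 -0.39935409  0.01307414] 0.21221663649760136 16.028914104244905
```

```bash
python3 -c "
from h import *
p,d=snapshot('wrist');cv2.imwrite('pics/g1.png',p[:,:,::-1])"
```

```text
(no output)
```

View pics/g1.png

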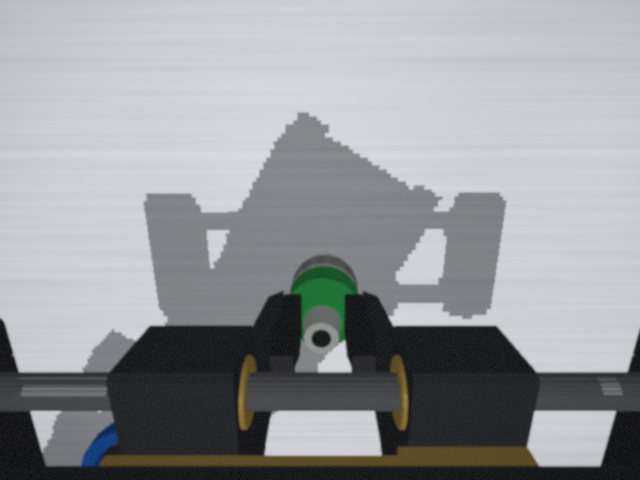

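Run:
```python
from h import *
np.set_printoptions(precision=4,suppress=True)
c=camera_params("wrist");p,d=snapshot("wrist")
Rm=cv2.Rodrigues(c["rvec"])[0];print("cam",-Rm.T@c["tvec"],"axis",Rm[2])
for h,uv in((.059,(321,338)),(.0,(323,256)),(.046,(321,305))):print(h,ray(c,uv,h))
P=points(c,d,np.pad(np.ones((160,110),np.uint8),((240,80),(265,265))))
for a,b in((.005,.02),(.02,.03),(.03,.036),(.036,.045),(.05,.058),(.058,.07)):
    q=P[(P[:,2]>a)&(P[:,2]<b)&(abs(P[:,1]+.4)<.02)];print(a,len(q),q.min(0),q.max(0)) if len(q) else 0
f=points(c,d,np.pad(np.ones((30,8),np.uint8),((300,150),(288,344))));print("finger L",f.min(0),f.max(0))
print(get_state()["tool_pos"],get_state()["opening"])
```

```text
cam [ 0.5958 -0.3983  0.1898] axis [-0.2993 -0.0026 -0.9541]
0.059 [ 0.515 -0.398  0.059]
0.0 [ 0.5287 -0.399   0.    ]
0.046 [ 0.5229 -0.398   0.046 ]
0.005 612 [ 0.5171 -0.4161  0.005 ] [ 0.5322 -0.3823  0.02  ]
0.02 430 [ 0.5189 -0.4154  0.02  ] [ 0.5321 -0.3832  0.03  ]
0.03 311 [ 0.5211 -0.4141  0.03  ] [ 0.5321 -0.383   0.036 ]
0.036 1466 [ 0.4993 -0.4167  0.036 ] [ 0.5319 -0.3805  0.045 ]
0.05 1072 [ 0.5076 -0.4194  0.05  ] [ 0.5294 -0.3801  0.058 ]
0.058 2047 [ 0.5076 -0.4184  0.058 ] [ 0.5293 -0.38    0.07  ]
finger L [ 0.5238 -0.3884  0.0485] [ 0.5281 -0.3844  0.073 ]
[ 0.5179 -0.3993  0.0131] 0.21381943296969735
```

```bash
python3 -c "
from h import *
p,d=snapshot('side');cv2.imwrite('pics/s1.png',cv2.resize(p[80:180,300:430,::-1],None,fx=5,fy=5,interpolation=cv2.INTER_CUBIC))"
```

```text
(no output)
```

View pics/s1.png

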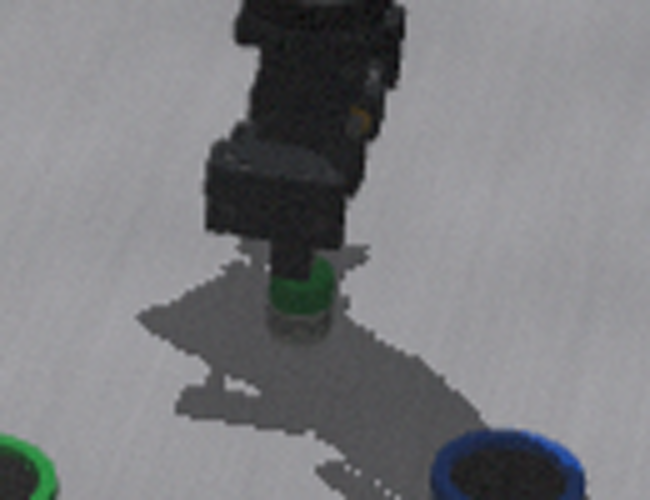

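The side crop shows the fingertips (~y 278) ending at the shoulder: they hold the green nose, not the barrel, though tool_pos says z 0.013. I'll measure the real fingertip height and the gripper's underside in the wrist depth image.

Run:
```python
from h import *
np.set_printoptions(precision=4,suppress=True)
c=camera_params("wrist");p,d=snapshot("wrist")
Rm=cv2.Rodrigues(c["rvec"])[0];print(c["fx"])
def W(u,v):
    z=d[v,u];return Rm.T@(np.array([(u-c["cx"])/c["fx"]*z,(v-c["cy"])/c["fy"]*z,z])-c["tvec"])
for u in(285,290,296,350,360):
    print(u,[W(u,v).round(3).tolist() for v in(288,292,296,300,310,320)])
print("base",W(180,335),W(180,345),W(180,400),"rod",W(320,380),W(320,395),"under rod",W(320,430),W(320,460),"fingerlow",W(285,365),W(275,330))
print("gold",W(460,455))
```

```text
374.1350361230109
285 [[0.51, -0.378, -0.0], [0.507, -0.378, -0.001], [0.526, -0.383, 0.045], [0.527, -0.383, 0.05], [0.527, -0.384, 0.058], [0.527, -0.385, 0.066]]
290 [[0.517, -0.382, 0.016], [0.522, -0.384, 0.031], [0.527, -0.385, 0.045], [0.528, -0.385, 0.051], [0.527, -0.386, 0.058], [0.527, -0.387, 0.067]]
296 [[0.527, -0.387, 0.037], [0.526, -0.387, 0.039], [0.527, -0.387, 0.046], [0.527, -0.388, 0.05], [0.527, -0.388, 0.058], [0.526, -0.389, 0.064]]
350 [[0.526, -0.411, 0.035], [0.526, -0.411, 0.039], [0.528, -0.41, 0.047], [0.527, -0.41, 0.049], [0.527, -0.409, 0.059], [0.527, -0.409, 0.067]]
360 [[0.51, -0.419, 0.0], [0.507, -0.42, -0.001], [0.527, -0.414, 0.046], [0.527, -0.414, 0.05], [0.527, -0.413, 0.059], [0.527, -0.412, 0.066]]
base [ 0.5512 -0.3667  0.1164] [ 0.5516 -0.3684  0.1209] [ 0.5464 -0.3715  0.1314] rod [ 0.5436 -0.3979  0.122 ] [ 0.5432 -0.3979  0.1262] under rod [ 0.4116 -0.3971 -0.0009] [ 0.5362 -0.3979  0.1354] fingerlow [ 0.5237 -0.3867  0.0888] [ 0.5274 -0.3819  0.0739]
gold [ 0.5355 -0.4248  0.1336]
```

tool_pos z reads about 31 mm too low: the real tips are at z≈0.044 (x and y agree). Open, go down 31 mm, regrip.

In the tool's units: 0.03 m / 0.75 = 0.04, 0.02 m / 0.75 = 0.0267.

>>> {"api": "inch_along", "payload": {
  "ticks": [
    {"finger_gap":0.8},
    {"finger_gap":0.8},
    {"finger_gap":0.8},
    {"finger_gap":0.8},
    {"finger_gap":0.8},
    {"finger_gap":0.8},
    {"finger_gap":0.8, "sx":-0.0033, "sz":0.0133},
    {"finger_gap":0.8, "sx":-0.0033, "sz":0.0267},
    {"finger_gap":0.8, "sx":-0.0033, "sz":0.04},
    {"finger_gap":0.8, "sx":-0.0033, "sz":0.04}
  ]
}}

```text
clock: 4.25
tool_pos: [0.5137, -0.3969, -0.0199]
eef_rot: [1.0, -0.0, -0.002, -0.001]
contact_force: [-0.4, 0.4, 0.2]
opening: 0.799
finger_force: 0.0
```

>>> {"api": "inch_along", "payload": {
  "ticks": [
    {"finger_gap":0},
    {"finger_gap":0},
    {"finger_gap":0},
    {"finger_gap":0},
    {"finger_gap":0},
    {"finger_gap":0},
    {"finger_gap":0},
    {"finger_gap":0}
  ],
  "grip_force": 20
}}

```text
clock: 5.05
tool_pos: [0.5153, -0.3987, -0.0172]
eef_rot: [1.0, -0.0, 0.0, 0.001]
contact_force: [-0.3, -2.1, 2.8]
opening: 0.381
finger_force: 20.0
```

In the tool's units: -0.1855 m / 0.75 = -0.2473, 0.127 m / 0.75 = 0.1693.

>>> {"api": "inch_along", "payload": {
  "ticks": [
    {"finger_gap":0, "sz":-0.04},
    {"finger_gap":0, "sz":-0.08},
    {"finger_gap":0, "sx":0.04, "sy":-0.0587, "sz":-0.08},
    {"finger_gap":0, "sx":0.0733, "sy":-0.108, "sz":-0.08},
    {"finger_gap":0, "sx":0.1067, "sy":-0.156, "sz":-0.08},
    {"finger_gap":0, "sx":0.14, "sy":-0.2053, "sz":-0.08},
    {"finger_gap":0, "sx":0.16, "sy":-0.2347, "sz":-0.08},
    {"finger_gap":0, "sx":0.1693, "sy":-0.2473, "sz":-0.08},
    {"finger_gap":0, "sx":0.1693, "sy":-0.2473, "sz":-0.08},
    {"finger_gap":0, "sx":0.1693, "sy":-0.2473, "sz":-0.08}
  ],
  "grip_force": 25
}}

```text
clock: 6.05
tool_pos: [0.6402, -0.2149, 0.0419]
eef_rot: [1.0, -0.001, -0.001, 0.001]
contact_force: [-0.8, -0.8, -2.6]
opening: 0.375
finger_force: 25.0
```

```bash
python3 -c "from h import *;look('g2')"
```

```text
tcp [ 0.6402 -0.2149  0.0419] yaw [ 1.    -0.002]
yellow 813.5 px [212. 393.] maxz 0.159 rim-ray [ 0.5483 -0.1408  0.011 ] band-ray [ 0.5689 -0.1496  0.036 ] nose 906 [ 0.6655 -0.1907  0.1536]
yellow 831.5 px [433. 393.] maxz 0.16 rim-ray [ 0.5479 -0.2882  0.011 ] band-ray [ 0.5685 -0.2793  0.036 ] nose 917 [ 0.6657 -0.2376  0.1539]
yellow 1093.0 px [ 60. 434.] maxz 0.161 rim-ray [ 0.5138 -0.0324  0.011 ] band-ray [ 0.5385 -0.0543  0.036 ] nose 76 [ 0.652  -0.1557  0.152 ]
yellow 4920.5 px [477. 457.] maxz 0.17 rim-ray [ 0.493 -0.324  0.011] band-ray [ 0.5202 -0.3107  0.036 ] nose 5341 [ 0.6586 -0.2267  0.1635]
green 4056.0 px [319. 255.] maxz 0.076 rim-ray [ 0.6451 -0.2125  0.011 ] band-ray [ 0.654  -0.2127  0.036 ] nose 43 [ 0.6491 -0.2116  0.0733]
green 4908.0 px [323. 331.] maxz 0.106 rim-ray [ 0.5943 -0.2144  0.011 ] band-ray [ 0.6093 -0.2144  0.036 ] nose 5039 [ 0.6482 -0.2143  0.0973]
```

View pics/g2.png

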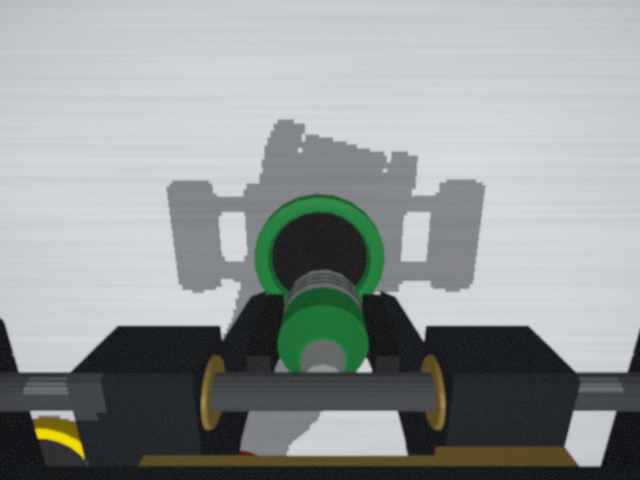

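Run:
```python
from h import *
c=camera_params("wrist")
a=ray(c,(320,194.5),.012);print("far edge-39mm",a[0]-.039, "y",(ray(c,(255,252),.012)[1]+ray(c,(384.5,252),.012)[1])/2)
print([get_state()["tool_pos"].round(4).tolist() for _ in range(2)])
```

```text
far edge-39mm 0.6421071393489597 y -0.2136509511604866
[[0.64, -0.2158, 0.042], [0.64, -0.2158, 0.042]]
```

In the tool's units: 0.0545 m / 0.75 = 0.0727, 0.054 m / 0.75 = 0.072.

>>> {"api": "inch_along", "payload": {
  "ticks": [
    {"finger_gap":0, "sx":0.0013, "sy":-0.0013, "sz":0.02},
    {"finger_gap":0, "sx":0.002, "sy":-0.002, "sz":0.04},
    {"finger_gap":0, "sx":0.002, "sy":-0.002, "sz":0.056},
    {"finger_gap":0, "sx":0.002, "sy":-0.002, "sz":0.064},
    {"finger_gap":0, "sx":0.002, "sy":-0.002, "sz":0.068},
    {"finger_gap":0, "sx":0.002, "sy":-0.002, "sz":0.0707},
    {"finger_gap":0, "sx":0.002, "sy":-0.002, "sz":0.072},
    {"finger_gap":0, "sx":0.002, "sy":-0.002, "sz":0.0727},
    {"finger_gap":0, "sx":0.002, "sy":-0.002, "sz":0.0727},
    {"finger_gap":0, "sx":0.002, "sy":-0.002, "sz":0.0727}
  ]
}}

```text
clock: 7.1
tool_pos: [0.6437, -0.2111, -0.0113]
eef_rot: [1.0, -0.0, 0.0, 0.0]
contact_force: [-3.3, 0.4, 5.4]
opening: 0.379
finger_force: 25.0
```

In the tool's units: -0.15 m / 0.75 = -0.2, -0.13 m / 0.75 = -0.1733.

>>> {"api": "inch_along", "payload": {
  "ticks": [
    {"finger_gap":0.8},
    {"finger_gap":0.8},
    {"finger_gap":0.8},
    {"finger_gap":0.8},
    {"finger_gap":0.8, "sz":-0.0133},
    {"finger_gap":0.8, "sz":-0.0533},
    {"finger_gap":0.8, "sz":-0.1133},
    {"finger_gap":0.8, "sz":-0.1733},
    {"finger_gap":0.8, "sz":-0.2},
    {"finger_gap":0.8, "sz":-0.2}
  ]
}}

```text
clock: 8.1
tool_pos: [0.6464, -0.212, 0.1427]
eef_rot: [1.0, -0.0, 0.004, 0.001]
contact_force: [0.6, -0.1, -0.2]
opening: 0.799
finger_force: 0.0
```

>>> {"api": "inch_along", "payload": {
  "ticks": [
    {"finger_gap":1, "sy":-0.0533},
    {"finger_gap":1, "sy":-0.12},
    {"finger_gap":1, "sy":-0.1867},
    {"finger_gap":1, "sy":-0.2533},
    {"finger_gap":1, "sy":-0.2933},
    {"finger_gap":1, "sy":-0.312},
    {"finger_gap":1, "sy":-0.312},
    {"finger_gap":1, "sy":-0.312},
    {"finger_gap":1, "sy":-0.312}
  ]
}}

```text
clock: 9.0
tool_pos: [0.6436, 0.0192, 0.1377]
eef_rot: [1.0, -0.002, -0.0, 0.001]
contact_force: [0.7, -0.6, -0.3]
opening: 1.0
finger_force: 0.0
```

```bash
python3 -c "from h import *;look('r1')" | grep -v yellow
```

```text
tcp [0.6436 0.0192 0.1377] yaw [ 1.    -0.005]
red 510.0 px [472. 427.] maxz 0.25 rim-ray [ 0.4304 -0.1307  0.011 ] band-ray [ 0.4544 -0.1183  0.036 ] nose 23 [ 0.644  -0.0234  0.2338]
red 1472.0 px [321. 236.] maxz 0.052 rim-ray [0.6321 0.021  0.011 ] band-ray [0.6395 0.0209 0.036 ] nose 300 [0.6387 0.0211 0.05  ]
green 6270.5 px [594. 221.] maxz 0.054 rim-ray [ 0.6438 -0.2079  0.011 ] band-ray [ 0.6502 -0.1892  0.036 ] nose 0
```

View pics/r1.png

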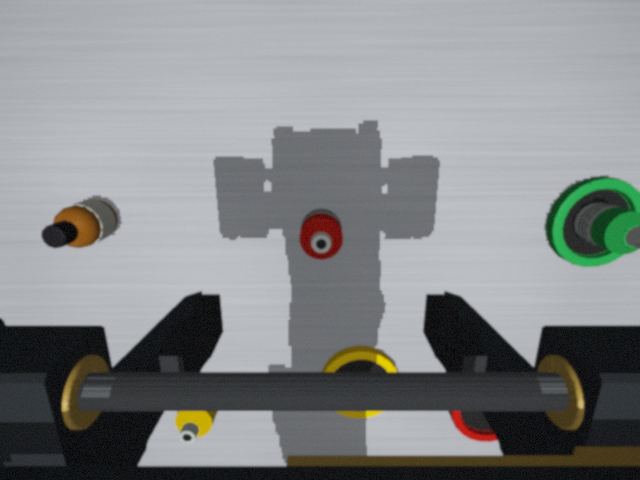

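Green stands in its dish (590,225). Red objective at (321,236), measured (0.639,0.021), nose height 0.051, as expected.

In the tool's units: 0.155 m / 0.75 = 0.2067, 0.02 m / 0.75 = 0.0267.

>>> {"api": "inch_along", "payload": {
  "ticks": [
    {"finger_gap":1, "sx":-0.0053, "sy":-0.0027, "sz":0.0267},
    {"finger_gap":1, "sx":-0.006, "sy":-0.0027, "sz":0.08},
    {"finger_gap":1, "sx":-0.006, "sy":-0.0027, "sz":0.1333},
    {"finger_gap":1, "sx":-0.006, "sy":-0.0027, "sz":0.1733},
    {"finger_gap":0.8, "sx":-0.006, "sy":-0.0027, "sz":0.196},
    {"finger_gap":0.7, "sx":-0.006, "sy":-0.0027, "sz":0.2067},
    {"finger_gap":0.6, "sx":-0.006, "sy":-0.0027, "sz":0.2067},
    {"finger_gap":0, "sx":-0.006, "sy":-0.0027, "sz":0.2067},
    {"finger_gap":0, "sx":-0.006, "sy":-0.0027, "sz":0.2067},
    {"finger_gap":0, "sx":-0.006, "sy":-0.0027, "sz":0.2067}
  ],
  "grip_force": 25
}}

```text
clock: 10.05
tool_pos: [0.6401, 0.025, -0.0159]
eef_rot: [1.0, -0.0, 0.001, 0.0]
contact_force: [-1.0, -1.9, 0.9]
opening: 0.481
finger_force: 0.4
```

>>> {"api": "inch_along", "payload": {
  "ticks": [
    {"finger_gap":0},
    {"finger_gap":0},
    {"finger_gap":0},
    {"finger_gap":0}
  ]
}}

```text
clock: 10.45
tool_pos: [0.6398, 0.0243, -0.0162]
eef_rot: [1.0, -0.0, 0.001, 0.0]
contact_force: [-0.6, -1.7, 6.0]
opening: 0.373
finger_force: 25.0
```

In the tool's units: -0.187 m / 0.75 = -0.2493, 0.1715 m / 0.75 = 0.2287.

>>> {"api": "inch_along", "payload": {
  "ticks": [
    {"finger_gap":0, "sz":-0.04},
    {"finger_gap":0, "sz":-0.08},
    {"finger_gap":0, "sx":-0.04, "sy":0.0367, "sz":-0.08},
    {"finger_gap":0, "sx":-0.0827, "sy":0.076, "sz":-0.08},
    {"finger_gap":0, "sx":-0.1253, "sy":0.1147, "sz":-0.08},
    {"finger_gap":0, "sx":-0.168, "sy":0.154, "sz":-0.08},
    {"finger_gap":0, "sx":-0.2107, "sy":0.1933, "sz":-0.08},
    {"finger_gap":0, "sx":-0.24, "sy":0.22, "sz":-0.08},
    {"finger_gap":0, "sx":-0.2493, "sy":0.2287, "sz":-0.08},
    {"finger_gap":0, "sx":-0.2493, "sy":0.2287, "sz":-0.08}
  ]
}}

```text
clock: 11.45
tool_pos: [0.4515, -0.1471, 0.0428]
eef_rot: [1.0, -0.001, -0.0, 0.0]
contact_force: [0.1, 0.7, -1.4]
opening: 0.38
finger_force: 25.0
```

Add to h.py:
```python
def dish(tag,col):
    """dish centre from the visible part of its outer rim: far edge less 39 mm, side edges' middle"""
    c=camera_params("wrist");p,d=snapshot("wrist");cv2.imwrite(f"pics/{tag}.png",p[:,:,::-1])
    m=mask(p,col);m[330:]=0
    P=points(c,d,m);m[:]=0
    cs=[x for x in blobs(p,col,300)]
    L=[]
    for x in cs:
        for q in x[:,0]:
            w=ray(c,q,.012)
            if .002<points(c,d,np.eye(1) if 0 else _one(p,q))[:,2:].max(initial=0)<.02: L.append(w)
    L=np.array(L);far=L[:,0].max()-.039
    print("dish",far.round(4),((L[:,1].min()+L[:,1].max())/2).round(4),"width",np.ptp(L[:,1]).round(4),"tcp",get_state()["tool_pos"].round(4))
def _one(p,q):
    m=np.zeros(p.shape[:2],np.uint8);m[q[1],q[0]]=1;return m
```

```bash
python3 -c "from h import *;dish('r2','red')"
```

```text
dish 0.4509 -0.1465 width 0.0755 tcp [ 0.4533 -0.1458  0.0428]
```

In the tool's units: 0.0545 m / 0.75 = 0.0727, 0.054 m / 0.75 = 0.072.

>>> {"api": "inch_along", "payload": {
  "ticks": [
    {"finger_gap":0, "sz":0.02},
    {"finger_gap":0, "sy":0.0013, "sz":0.04},
    {"finger_gap":0, "sy":0.0013, "sz":0.056},
    {"finger_gap":0, "sy":0.0013, "sz":0.064},
    {"finger_gap":0, "sy":0.0013, "sz":0.068},
    {"finger_gap":0, "sy":0.0013, "sz":0.0707},
    {"finger_gap":0, "sy":0.0013, "sz":0.072},
    {"finger_gap":0, "sy":0.0013, "sz":0.0727},
    {"finger_gap":0, "sy":0.0013, "sz":0.0727},
    {"finger_gap":0, "sy":0.0013, "sz":0.0727}
  ]
}}

```text
clock: 12.5
tool_pos: [0.4525, -0.1471, -0.0103]
eef_rot: [1.0, 0.0, 0.001, -0.0]
contact_force: [0.0, 1.1, 9.6]
opening: 0.376
finger_force: 25.0
```

In the tool's units: -0.15 m / 0.75 = -0.2, -0.13 m / 0.75 = -0.1733.

>>> {"api": "inch_along", "payload": {
  "ticks": [
    {"finger_gap":0.8},
    {"finger_gap":0.8},
    {"finger_gap":0.8},
    {"finger_gap":0.8},
    {"finger_gap":0.8, "sz":-0.0133},
    {"finger_gap":0.8, "sz":-0.0533},
    {"finger_gap":0.8, "sz":-0.1133},
    {"finger_gap":0.8, "sz":-0.1733},
    {"finger_gap":0.8, "sz":-0.2},
    {"finger_gap":0.8, "sz":-0.2}
  ]
}}

```text
clock: 13.5
tool_pos: [0.4539, -0.1481, 0.1416]
eef_rot: [1.0, -0.0, 0.003, 0.001]
contact_force: [-0.4, 0.5, 0.1]
opening: 0.801
finger_force: 0.0
```

>>> {"api": "inch_along", "payload": {
  "ticks": [
    {"finger_gap":1, "sy":-0.0533},
    {"finger_gap":1, "sy":-0.12},
    {"finger_gap":1, "sx":0.0067, "sy":-0.1867},
    {"finger_gap":1, "sx":0.0133, "sy":-0.2533},
    {"finger_gap":1, "sx":0.0173, "sy":-0.32},
    {"finger_gap":1, "sx":0.0173, "sy":-0.36},
    {"finger_gap":1, "sx":0.0173, "sy":-0.38},
    {"finger_gap":1, "sx":0.0173, "sy":-0.38},
    {"finger_gap":1, "sx":0.0173, "sy":-0.38},
    {"finger_gap":1, "sx":0.0173, "sy":-0.38}
  ]
}}

```text
clock: 14.5
tool_pos: [0.4648, 0.1355, 0.138]
eef_rot: [1.0, -0.001, -0.0, 0.001]
contact_force: [-0.1, -0.2, 0.6]
opening: 0.996
finger_force: 0.0
```

```bash
python3 -c "from h import *;look('y1')"
```

```text
tcp [0.4648 0.1355 0.138 ] yaw [ 1.    -0.003]
red 1463.0 px [629. 238.] maxz 0.014 rim-ray [ 0.4502 -0.1242  0.011 ] band-ray [ 0.4579 -0.1028  0.036 ] nose 0 
yellow 1504.0 px [ 84. 393.] maxz 0.255 rim-ray [0.2948 0.3682 0.011 ] band-ray [0.3153 0.3491 0.036 ] nose 1610 [0.4897 0.187  0.2494]
yellow 1505.0 px [319. 231.] maxz 0.057 rim-ray [0.4577 0.1389 0.011 ] band-ray [0.4648 0.1387 0.036 ] nose 302 [0.4638 0.1388 0.0541]
yellow 1534.5 px [562. 392.] maxz 0.256 rim-ray [ 0.2933 -0.0969  0.011 ] band-ray [ 0.3139 -0.0777  0.036 ] nose 1636 [0.4897 0.0855 0.2497]
yellow 3478.5 px [542. 458.] maxz 0.266 rim-ray [ 0.2119 -0.0918  0.011 ] band-ray [ 0.2391 -0.073   0.036 ] nose 3831 [0.4829 0.1041 0.2597]
yellow 6763.0 px [505. 201.] maxz 0.013 rim-ray [ 0.4829 -0.0143  0.011 ] band-ray [ 0.4878 -0.0019  0.036 ] nose 0 
blue 588.5 px [ 13. 131.] maxz 0.016 rim-ray [0.5386 0.3759 0.011 ] band-ray [0.539  0.3562 0.036 ] nose 0 
blue 1157.5 px [147. 278.] maxz 0.055 rim-ray [0.4151 0.2899 0.011 ] band-ray [0.4257 0.2773 0.036 ] nose 0
```

View pics/y1.png

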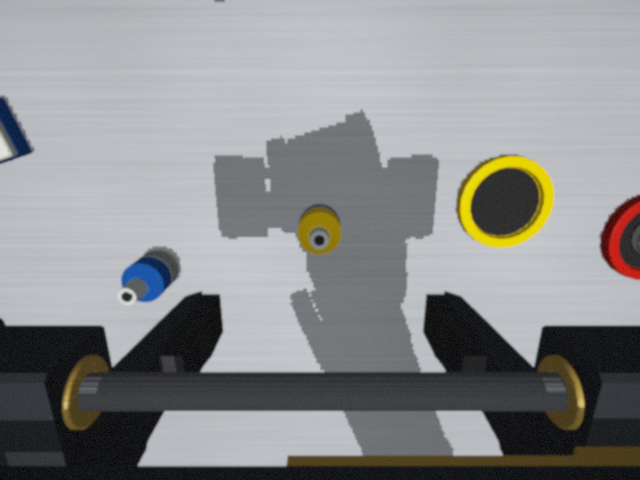

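Yellow objective at (319,231), upright, measured (0.464,0.139); its dish at (505,201), blue objective at (147,278) upright.

In the tool's units: 0.155 m / 0.75 = 0.2067, -0.002 m / 0.75 = -0.0027.

>>> {"api": "inch_along", "payload": {
  "ticks": [
    {"finger_gap":1, "sx":-0.0013, "sy":-0.0027, "sz":0.0267},
    {"finger_gap":1, "sx":-0.0013, "sy":-0.0027, "sz":0.08},
    {"finger_gap":1, "sx":-0.0013, "sy":-0.0027, "sz":0.1333},
    {"finger_gap":1, "sx":-0.0013, "sy":-0.0027, "sz":0.1733},
    {"finger_gap":0.8, "sx":-0.0013, "sy":-0.0027, "sz":0.196},
    {"finger_gap":0.7, "sx":-0.0013, "sy":-0.0027, "sz":0.2067},
    {"finger_gap":0.6, "sx":-0.0013, "sy":-0.0027, "sz":0.2067},
    {"finger_gap":0, "sx":-0.0013, "sy":-0.0027, "sz":0.2067},
    {"finger_gap":0, "sx":-0.0013, "sy":-0.0027, "sz":0.2067},
    {"finger_gap":0, "sx":-0.0013, "sy":-0.0027, "sz":0.2067}
  ],
  "grip_force": 25
}}

```text
clock: 15.55
tool_pos: [0.4648, 0.1397, -0.0158]
eef_rot: [1.0, -0.0, 0.001, -0.0]
contact_force: [0.3, 0.3, 1.1]
opening: 0.479
finger_force: 0.0
```

>>> {"api": "inch_along", "payload": {
  "ticks": [
    {"finger_gap":0},
    {"finger_gap":0},
    {"finger_gap":0},
    {"finger_gap":0}
  ]
}}

```text
clock: 15.95
tool_pos: [0.4645, 0.1394, -0.0161]
eef_rot: [1.0, -0.0, 0.001, 0.0]
contact_force: [1.1, -0.7, 6.0]
opening: 0.377
finger_force: 25.0
```

Move to the dish at (0.482,-0.0155): dx +0.018, dy(tool) +0.155.

In the tool's units: 0.155 m / 0.75 = 0.2067, 0.018 m / 0.75 = 0.024.

>>> {"api": "inch_along", "payload": {
  "ticks": [
    {"finger_gap":0, "sz":-0.04},
    {"finger_gap":0, "sz":-0.08},
    {"finger_gap":0, "sx":0.004, "sy":0.0333, "sz":-0.08},
    {"finger_gap":0, "sx":0.0093, "sy":0.08, "sz":-0.08},
    {"finger_gap":0, "sx":0.0147, "sy":0.1267, "sz":-0.08},
    {"finger_gap":0, "sx":0.02, "sy":0.1733, "sz":-0.08},
    {"finger_gap":0, "sx":0.0227, "sy":0.196, "sz":-0.08},
    {"finger_gap":0, "sx":0.024, "sy":0.2067, "sz":-0.08},
    {"finger_gap":0, "sx":0.024, "sy":0.2067, "sz":-0.08},
    {"finger_gap":0, "sx":0.024, "sy":0.2067, "sz":-0.08}
  ]
}}

```text
clock: 16.95
tool_pos: [0.482, -0.0139, 0.0432]
eef_rot: [1.0, 0.001, -0.0, -0.001]
contact_force: [-0.1, 0.3, -2.1]
opening: 0.374
finger_force: 25.0
```

```bash
python3 -c "from h import *;dish('y2','yellow')"
```

```text
dish 0.4819 -0.0161 width 0.0757 tcp [ 0.482  -0.0135  0.0432]
```

In the tool's units: 0.0545 m / 0.75 = 0.0727, 0.054 m / 0.75 = 0.072.

>>> {"api": "inch_along", "payload": {
  "ticks": [
    {"finger_gap":0, "sy":0.0013, "sz":0.02},
    {"finger_gap":0, "sy":0.0027, "sz":0.04},
    {"finger_gap":0, "sy":0.0027, "sz":0.056},
    {"finger_gap":0, "sy":0.0027, "sz":0.064},
    {"finger_gap":0, "sy":0.0027, "sz":0.068},
    {"finger_gap":0, "sy":0.0027, "sz":0.0707},
    {"finger_gap":0, "sy":0.0027, "sz":0.072},
    {"finger_gap":0, "sy":0.0027, "sz":0.0727},
    {"finger_gap":0, "sy":0.0027, "sz":0.0727},
    {"finger_gap":0, "sy":0.0027, "sz":0.0727}
  ]
}}

```text
clock: 18.0
tool_pos: [0.4822, -0.0171, -0.0101]
eef_rot: [1.0, 0.0, 0.0, -0.0]
contact_force: [-1.3, 1.4, 6.6]
opening: 0.374
finger_force: 25.0
```

Release, then to the blue objective near (0.424,0.280): dx -0.058, dy -0.296.

In the tool's units: -0.15 m / 0.75 = -0.2, -0.13 m / 0.75 = -0.1733.

>>> {"api": "inch_along", "payload": {
  "ticks": [
    {"finger_gap":0.8},
    {"finger_gap":0.8},
    {"finger_gap":0.8},
    {"finger_gap":0.8},
    {"finger_gap":0.8, "sz":-0.0133},
    {"finger_gap":0.8, "sz":-0.0533},
    {"finger_gap":0.8, "sz":-0.1133},
    {"finger_gap":0.8, "sz":-0.1733},
    {"finger_gap":0.8, "sz":-0.2},
    {"finger_gap":0.8, "sz":-0.2}
  ]
}}

```text
clock: 19.0
tool_pos: [0.4841, -0.0176, 0.1422]
eef_rot: [1.0, -0.0, 0.003, -0.0]
contact_force: [-0.2, 0.7, 0.0]
opening: 0.8
finger_force: 0.0
```

>>> {"api": "inch_along", "payload": {
  "ticks": [
    {"finger_gap":1, "sx":-0.0133, "sy":-0.0533},
    {"finger_gap":1, "sx":-0.0267, "sy":-0.12},
    {"finger_gap":1, "sx":-0.04, "sy":-0.1867},
    {"finger_gap":1, "sx":-0.0533, "sy":-0.2533},
    {"finger_gap":1, "sx":-0.0667, "sy":-0.32},
    {"finger_gap":1, "sx":-0.0733, "sy":-0.3733},
    {"finger_gap":1, "sx":-0.0773, "sy":-0.3947},
    {"finger_gap":1, "sx":-0.0773, "sy":-0.3947},
    {"finger_gap":1, "sx":-0.0773, "sy":-0.3947},
    {"finger_gap":1, "sx":-0.0773, "sy":-0.3947}
  ]
}}

```text
clock: 20.0
tool_pos: [0.4244, 0.2759, 0.1385]
eef_rot: [1.0, -0.002, -0.0, 0.001]
contact_force: [0.2, -0.1, -1.1]
opening: 1.0
finger_force: 0.0
```

```bash
python3 -c "from h import *;look('b1')"|egrep 'tcp|blue'
```

```text
tcp [0.4244 0.2759 0.1385] yaw [ 1.    -0.003]
blue 926.0 px [316. 231.] maxz 0.047 rim-ray [0.4174 0.2816 0.011 ] band-ray [0.4244 0.2812 0.036 ] nose 0
```

View pics/b1.png

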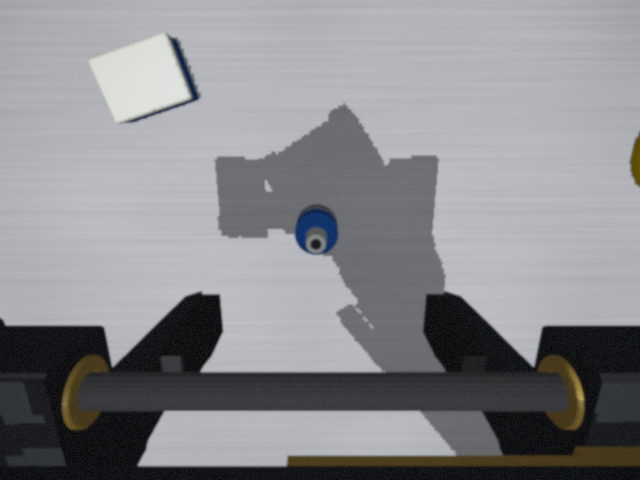

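Blue objective at (316,231), box far off at (145,78). Band measured at (0.424,0.281).

In the tool's units: 0.155 m / 0.75 = 0.2067, -0.004 m / 0.75 = -0.0053.

>>> {"api": "inch_along", "payload": {
  "ticks": [
    {"finger_gap":1, "sx":-0.0013, "sy":-0.0053, "sz":0.0267},
    {"finger_gap":1, "sx":-0.0013, "sy":-0.0053, "sz":0.08},
    {"finger_gap":1, "sx":-0.0013, "sy":-0.0053, "sz":0.1333},
    {"finger_gap":1, "sx":-0.0013, "sy":-0.0053, "sz":0.1733},
    {"finger_gap":0.8, "sx":-0.0013, "sy":-0.0053, "sz":0.196},
    {"finger_gap":0.7, "sx":-0.0013, "sy":-0.0053, "sz":0.2067},
    {"finger_gap":0.6, "sx":-0.0013, "sy":-0.0053, "sz":0.2067},
    {"finger_gap":0, "sx":-0.0013, "sy":-0.0053, "sz":0.2067},
    {"finger_gap":0, "sx":-0.0013, "sy":-0.0053, "sz":0.2067},
    {"finger_gap":0, "sx":-0.0013, "sy":-0.0053, "sz":0.2067}
  ],
  "grip_force": 25
}}

```text
clock: 21.05
tool_pos: [0.4238, 0.2829, -0.0153]
eef_rot: [1.0, -0.0, 0.001, -0.0]
contact_force: [0.2, 0.2, 0.3]
opening: 0.481
finger_force: 0.0
```

>>> {"api": "inch_along", "payload": {
  "ticks": [
    {"finger_gap":0},
    {"finger_gap":0},
    {"finger_gap":0},
    {"finger_gap":0}
  ]
}}

```text
clock: 21.45
tool_pos: [0.4234, 0.2824, -0.0156]
eef_rot: [1.0, -0.0, 0.0, 0.0]
contact_force: [-1.5, -0.1, 6.2]
opening: 0.381
finger_force: 25.0
```

Careful with the scale: shifts go in shares of 0.75 m and turns go in shares of pi rad. That gives: 0.275 m / 0.75 = 0.3667, 0.05 m / 0.75 = 0.0667.

>>> {"api": "inch_along", "payload": {
  "ticks": [
    {"finger_gap":0, "sz":-0.04},
    {"finger_gap":0, "sz":-0.0933},
    {"finger_gap":0, "sz":-0.1467},
    {"finger_gap":0, "sy":0.0133, "sz":-0.16},
    {"finger_gap":0, "sx":0.0133, "sy":0.0667, "sz":-0.16},
    {"finger_gap":0, "sx":0.0267, "sy":0.1267, "sz":-0.16},
    {"finger_gap":0, "sx":0.04, "sy":0.1867, "sz":-0.16},
    {"finger_gap":0, "sx":0.0533, "sy":0.2467, "sz":-0.16},
    {"finger_gap":0, "sx":0.06, "sy":0.3067, "sz":-0.16},
    {"finger_gap":0, "sx":0.06, "sy":0.3667, "sz":-0.16}
  ]
}}

```text
clock: 22.45
tool_pos: [0.4681, 0.0053, 0.1031]
eef_rot: [1.0, -0.0, -0.0, 0.0]
contact_force: [0.7, 0.6, -1.2]
opening: 0.383
finger_force: 25.0
```

>>> {"api": "inch_along", "payload": {
  "ticks": [
    {"finger_gap":0, "sx":-0.0133, "sy":0.06},
    {"finger_gap":0, "sx":-0.0267, "sy":0.12},
    {"finger_gap":0, "sx":-0.0467, "sy":0.18},
    {"finger_gap":0, "sx":-0.0667, "sy":0.24},
    {"finger_gap":0, "sx":-0.0867, "sy":0.3},
    {"finger_gap":0, "sx":-0.1, "sy":0.3533},
    {"finger_gap":0, "sx":-0.108, "sy":0.3867},
    {"finger_gap":0, "sx":-0.108, "sy":0.3913},
    {"finger_gap":0, "sx":-0.108, "sy":0.3913},
    {"finger_gap":0, "sx":-0.108, "sy":0.3913}
  ]
}}

```text
clock: 23.45
tool_pos: [0.3872, -0.2841, 0.1034]
eef_rot: [1.0, 0.001, -0.0, -0.001]
contact_force: [0.0, 0.9, -1.7]
opening: 0.382
finger_force: 25.0
```

```bash
python3 -c "from h import *;dish('b2','blue')"
```

```text
dish 0.3859 -0.286 width 0.0751 tcp [ 0.3874 -0.2839  0.1035]
```

View pics/b2.png

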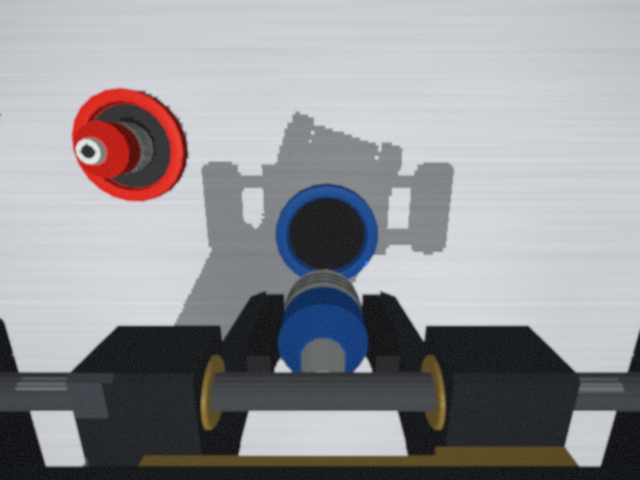

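Blue held upright, blue dish centre about (327,232); red stands in its dish at (130,145). Descend 114.5 mm.

In the tool's units: 0.1145 m / 0.75 = 0.1527, 0.0015 m / 0.75 = 0.002.

>>> {"api": "inch_along", "payload": {
  "ticks": [
    {"finger_gap":0, "sx":-0.0013, "sy":0.002, "sz":0.04},
    {"finger_gap":0, "sx":-0.0013, "sy":0.002, "sz":0.0867},
    {"finger_gap":0, "sx":-0.0013, "sy":0.002, "sz":0.12},
    {"finger_gap":0, "sx":-0.0013, "sy":0.002, "sz":0.1373},
    {"finger_gap":0, "sx":-0.0013, "sy":0.002, "sz":0.1467},
    {"finger_gap":0, "sx":-0.0013, "sy":0.002, "sz":0.15},
    {"finger_gap":0, "sx":-0.0013, "sy":0.002, "sz":0.152},
    {"finger_gap":0, "sx":-0.0013, "sy":0.002, "sz":0.1527},
    {"finger_gap":0, "sx":-0.0013, "sy":0.002, "sz":0.1527},
    {"finger_gap":0, "sx":-0.0013, "sy":0.002, "sz":0.1527}
  ]
}}

```text
clock: 24.5
tool_pos: [0.3866, -0.2866, -0.0096]
eef_rot: [1.0, 0.0, 0.001, -0.0]
contact_force: [-0.3, 3.0, 7.3]
opening: 0.379
finger_force: 25.0
```

In the tool's units: -0.21 m / 0.75 = -0.28, -0.17 m / 0.75 = -0.2267.

>>> {"api": "inch_along", "payload": {
  "ticks": [
    {"finger_gap":0.8},
    {"finger_gap":0.8},
    {"finger_gap":0.8},
    {"finger_gap":0.8},
    {"finger_gap":0.8, "sz":-0.0133},
    {"finger_gap":0.8, "sz":-0.0533},
    {"finger_gap":0.8, "sz":-0.1133},
    {"finger_gap":0.8, "sz":-0.1733},
    {"finger_gap":0.8, "sz":-0.2267},
    {"finger_gap":0.8, "sz":-0.28}
  ]
}}

```text
clock: 25.5
tool_pos: [0.3854, -0.2873, 0.2019]
eef_rot: [1.0, -0.0, 0.0, 0.0]
contact_force: [0.2, -1.4, 0.1]
opening: 0.8
finger_force: 0.0
```

>>> {"api": "inch_along", "payload": {
  "ticks": [
    {"finger_gap":1, "sy":0.0533},
    {"finger_gap":1, "sy":0.12},
    {"finger_gap":1, "sy":0.1867},
    {"finger_gap":1, "sy":0.2533},
    {"finger_gap":1, "sy":0.3067},
    {"finger_gap":1, "sy":0.3333},
    {"finger_gap":1, "sy":0.3333},
    {"finger_gap":1, "sy":0.3333}
  ]
}}

```text
clock: 26.3
tool_pos: [0.3857, -0.5363, 0.1994]
eef_rot: [1.0, -0.0, -0.0, -0.001]
contact_force: [0.2, 0.1, -0.3]
opening: 0.997
finger_force: 0.0
```

```bash
python3 -c "
from h import *
p,d=snapshot('top');cv2.imwrite('pics/end.png',p[:,:,::-1]);q,_=snapshot('side');cv2.imwrite('pics/ends.png',cv2.resize(q[100:260,240:440,::-1],None,fx=3.5,fy=3.5))
c=camera_params('top')
for k in NOSE:
  m=mask(p,k);m[:150]=0;P=points(c,d,m)
  h=P[P[:,2]>.03];r=P[(P[:,2]>.002)&(P[:,2]<.022)]
  e=[cv2.fitEllipse(x)[0] for x in blobs(p,k,600)]
  print(k,len(h),h.mean(0).round(4) if len(h) else '',[ray(c,x,.01).round(4) for x in e])"
```

```text
red 177 [ 0.4498 -0.1424  0.0461] [array([ 0.4487, -0.1471,  0.01  ])]
yellow 172 [ 0.4783 -0.0161  0.0463] [array([ 0.479 , -0.0169,  0.01  ])]
green 121 [ 0.6372 -0.2067  0.0467] [array([ 0.6393, -0.2122,  0.01  ])]
blue 157 [ 0.3844 -0.2815  0.0465] [array([ 0.3841, -0.2861,  0.01  ])]
```

View pics/end.png

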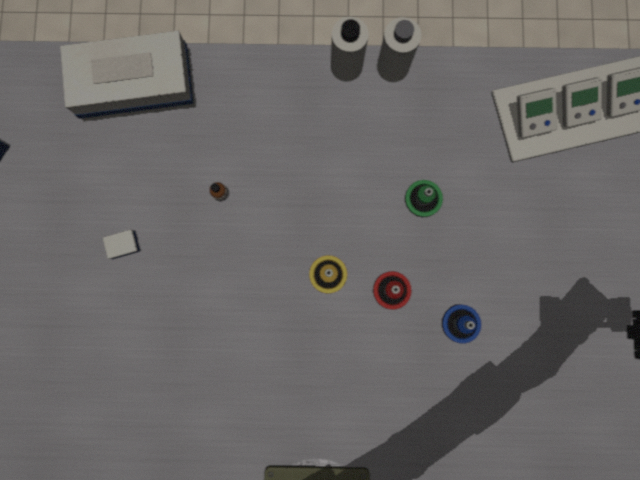

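View pics/ends.png

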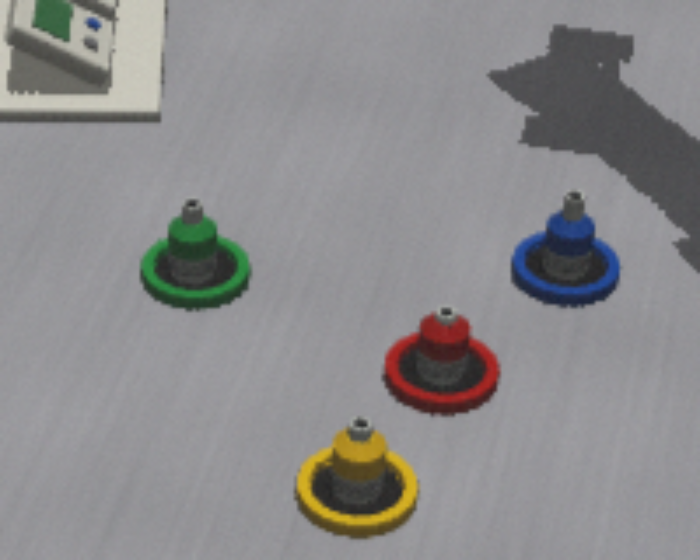

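All four stand upright in their own dishes: in the top view green (424,198), yellow (328,274), red (392,290), blue (462,324). Bottle (218,190) and box (121,244) have not moved.

```bash
python3 -c "from plant import *;print(finish_job())"
```

```text
the job is handed in; nothing more can be done
None
```

I handed the job in at about 26 s with all four objectives standing upright and released in their own-colour dishes, and the bottle and box where they began; the hand-in returned no verdict. The first close caught the green objective by its nose, because the height reading was about 31 mm low, so I let go and regripped it lower.

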